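Refill the red parts well with spacers from the cup

ROBOT

A 7-joint arm with a two-finger parallel gripper is mounted at the origin on the work surface. World frame = base frame: x ahead of the robot, y to its left, z up, the work surface at z = 0. Lengths are in m, angles in degrees, forces in N, time in s.
With the tool pointing down it reaches from about 0.425 to 0.875 m from the base axis. Payload 4.7 kg.
Tool frame: the origin (TCP) lies at the very end of the fingers, on their centre line; the grasp point (between the pads) lies 19 mm behind it; z points along the fingers, y is the line along which they close (so a half turn about z gives the same grasp; the last joint's range is limited). The gripper opens to 87 mm and grips with 3 to 60 N. Pads are 19 mm wide; open, the fingers measure 117 mm over their backs; the gripper's body (75 mm by 190 mm) begins 51 mm behind the grasp point.
Start: joints at [-76.37, 18.392, -4.016, 83.108, 1.295, 78.541, -3.26], TCP at [0.144, 0.634, 0.223] pointing down, gripper open.
Joint ranges: [-163.93, 163.93], [-17.29, 119.83], [-79.2, 71.16], [3.27, 140.29], [-89.18, 269.18], [5.43, 117.66], [-154.24, 154.24]. Speed limits (degrees/s): [147.25, 147.25, 180, 180, 180, 180, 180].

INTERFACE

Orientations are given as [roll, pitch, yaw] about the fixed x, y, z axes, in that order (R = Rz(yaw) Ry(pitch) Rx(roll)).
In Python, from cell import get_obs, cams, ticket, finder gives the robot as it stands.
- The arm moves only by the shell command python3 -m creep 'ROWS' [FORCE]. ROWS is text: rows parted by semicolons, each of 5 numbers parted by spaces: the shift along the world's x, y, z in m, then the turn about the world's z in degrees, then the finger opening in m, from 0 to 0.087. A call has 1 to 8 rows; each row shifts and turns the commanded pose from where the row before left it; what a row does not reach is not made up. A row lasts 1/8 s, in which the tool goes at most 62.5 mm and 10.7 degrees, less where a joint would pass 70% of its speed; a pose out of reach is approached as far as the arm can. A call with a gripper value outside its range is refused whole. The fingers move at their own pace and stop on an object; FORCE is the grip in N (left out, the last holds). Time passes only in rows, so rows that do not move let the fingers close. It gives the time, the measured TCP pose, the force, the opening and the grip force at its end, in the units of the state.
- get_obs(): the state, without advancing time (a new reading comes with each control period).
- cams.read_camera(name): name is "scene" or "top" or "wrist"; returns the picture (384x512x3 uint8, red, green, blue); there is no depth.
- cams.calibration(name): a dict with "fx", "fy", "cx", "cy" (pixels), "extrinsics" (4x4, takes a point from world to camera coordinates). Camera axes: x right, y down, z forward; pixel columns grow to the right and rows downward; lengths in m; the calibration is good to about 2 mm. A picture is of the moment at which its call begins: read the wrist's pose just before it. calibration takes no time and is no camera call; for the wrist camera it gives the pose at the moment of the call.
- ticket.sign_off(): hands the job in; it is judged then, once.
Trained networks look in the newest picture that a camera, given by its name, has taken for a name from the list of things; names that differ only in an ending like _2 or _b are one class to them, and where a whole thing is asked for, a point or a joint stands for the part that bears it (a point fixed in the world has none). Each returns a list of dicts, best first, with "p" (0 to 1); they miss things now and then, are a little off and sometimes report something else, mostly with a low value. They report only what shows in the picture. A call takes as long as a camera call. They do not tell look-alikes from the thing itself.
- finder.masks_of(name, camera): "mask" (384x512 bool, what is visible of it) and "xy" ([column, row] in pixels, amid what is visible of it).
- finder.tip_of(name, camera): "xy" ([column, row] in pixels: a listed point, or the origin of a listed thing).
The state is a dict: "time_s": time; "qpos": joint angles; "joint_velocities": joint speeds; "effort": joint torques, N m; "tool_pos": TCP position; "tool_rot": TCP orientation; "force": force on the tool from outside, world axes, zero at the start; "wrist_torque": the same for the moment, N m; "grip_width": finger opening in m; "grasp_force": force on a finger pad.
Only numpy, scipy, OpenCV 4.12 (cv2) and the standard library are available. Lean on these libraries where they do the work, as an engineer would, in place of code of your own. Each camera call takes 0.05 s, during which the arm holds its last target. There are 200 camera calls.

TASK

Slide the cover of the parts case right across so that the red well is fully open, then pick up the white cup and pour all eight yellow spacers into the red well. Stand the empty cup upright back on its green mat, and leave the meter, the bottle and the screwdriver where they are.

Things in the scene. Friction and masses are not known exactly. Their poses are not given: they have to be found in the camera images.
- case: Two-well plastic parts case fixed to the bench, 115 (its x) by 220 (its y) by 55 mm high; red open well on its -y half, blue well on its +y half holding dark steel nuts. Grey guide rails run along both long sides (127 mm over the rails in x, up to 58 mm high). Origin: centre of the underside; z up. Walls 5 mm.
- red_well (a point): Centre of the inner floor of the red well, 5 mm above the bench; axes as the case. The well is 105 (x) by 100 (y) mm inside and 50 mm deep to its rim.
- cover (a joint): Sliding grey cover of the case, in m: 0 = wholly over the red well, 0.110 = at its stop, wholly over the blue well with the red well open. It slides along the case's +y, drags with about 2 N and stays where it is left. The plate is 126 by 108 mm, 5 mm thick, top face 63 mm above the bench.
- cover_fin (a point): Middle of the top edge of the black upright fin on the cover, 95 mm above the bench. The fin is 70 mm long along the case's x, 10 mm thick along y and stands 32 mm above the cover plate; it lies midway along the cover. Axes as the case.
- mat: Round green mat fixed to the bench, 110 mm across, 3 mm thick. Origin: centre of its underside, on the bench.
- cup: White straight-sided eight-sided cup of smooth plastic, open at the top, 60 mm outside across opposite flats (its x, its y and the diagonals between are across flats), 65 mm across corners, 72 mm high, wall 3 mm, floor 4 mm thick, about 80 g. At the start it stands on the green mat holding the eight spacers in its lower half. Origin: centre of its underside; z points out of its mouth.
- meter: Orange hand-held meter lying on the bench, 75 (x) by 150 (y) by 36 mm with a 44 mm high black dial. Origin: centre of its underside.
- bottle: White bottle with red cap, 52 mm across, 100 mm tall, standing on the bench. Origin: centre of its underside.
- driver: Screwdriver with red handle, about 170 mm long, lying along its own x with the handle to -x. Origin: middle, on the bench.
- spacer0: One of eight identical chunky round spacers of smooth yellow nylon, 17 mm across, 13 mm high, 12 g. Origin: its centre; z along its axis.
- spacer1: One of eight identical chunky round spacers of smooth yellow nylon, 17 mm across, 13 mm high, 12 g. Origin: its centre; z along its axis.
- spacer2: One of eight identical chunky round spacers of smooth yellow nylon, 17 mm across, 13 mm high, 12 g. Origin: its centre; z along its axis.
- spacer3: One of eight identical chunky round spacers of smooth yellow nylon, 17 mm across, 13 mm high, 12 g. Origin: its centre; z along its axis.
- spacer4: One of eight identical chunky round spacers of smooth yellow nylon, 17 mm across, 13 mm high, 12 g. Origin: its centre; z along its axis.
- spacer5: One of eight identical chunky round spacers of smooth yellow nylon, 17 mm across, 13 mm high, 12 g. Origin: its centre; z along its axis.
- spacer6: One of eight identical chunky round spacers of smooth yellow nylon, 17 mm across, 13 mm high, 12 g. Origin: its centre; z along its axis.
- spacer7: One of eight identical chunky round spacers of smooth yellow nylon, 17 mm across, 13 mm high, 12 g. Origin: its centre; z along its axis.
Things that resemble listed ones, but are neither listed nor needed, are in the scene too. What is shaped like the cup but brown or turquoise is not meant.

How it is judged (in metres and radians):
On the way, in this order (a step that is already met when the one before it is completed fails the run):
1. the cover is slid at least 100 of its 110 mm, off the red well (value of joint cover above 0.1 m), for 0.2 s.
2. the cup is lifted at least 50 mm and tipped more than 57 degrees, to pour (angle between cup's own z axis and vertical above 1 rad and height (world z) of cup above 0.05 m).
3. all eight spacers lie in the red well (x of spacer0 in the frame of red_well between -0.0525 and 0.0525 m and y of spacer0 in the frame of red_well between -0.05 and 0.05 m and z of spacer0 in the frame of red_well between 0 and 0.045 m and x of spacer1 in the frame of red_well between -0.0525 and 0.0525 m and y of spacer1 in the frame of red_well between -0.05 and 0.05 m and z of spacer1 in the frame of red_well between 0 and 0.045 m and x of spacer2 in the frame of red_well between -0.0525 and 0.0525 m and y of spacer2 in the frame of red_well between -0.05 and 0.05 m and z of spacer2 in the frame of red_well between 0 and 0.045 m and x of spacer3 in the frame of red_well between -0.0525 and 0.0525 m and y of spacer3 in the frame of red_well between -0.05 and 0.05 m and z of spacer3 in the frame of red_well between 0 and 0.045 m and x of spacer4 in the frame of red_well between -0.0525 and 0.0525 m and y of spacer4 in the frame of red_well between -0.05 and 0.05 m and z of spacer4 in the frame of red_well between 0 and 0.045 m and x of spacer5 in the frame of red_well between -0.0525 and 0.0525 m and y of spacer5 in the frame of red_well between -0.05 and 0.05 m and z of spacer5 in the frame of red_well between 0 and 0.045 m and x of spacer6 in the frame of red_well between -0.0525 and 0.0525 m and y of spacer6 in the frame of red_well between -0.05 and 0.05 m and z of spacer6 in the frame of red_well between 0 and 0.045 m and x of spacer7 in the frame of red_well between -0.0525 and 0.0525 m and y of spacer7 in the frame of red_well between -0.05 and 0.05 m and z of spacer7 in the frame of red_well between 0 and 0.045 m), for 0.2 s.
At the end, for the whole second after the job is handed in: All eight spacers lie at rest in the red well, below its rim; the cover is at least 100 mm along its 110 mm travel; the cup stands upright (within 7 degrees), at rest, on the green mat with its centre within 35 mm of the mat's centre (all of step 3 and value of joint cover above 0.1 m and linear speed of each of spacer0, spacer1, spacer2, spacer3, spacer4, spacer5, spacer6, spacer7 below 0.03 m/s and angle between cup's own z axis and vertical below 0.12 rad and horizontal distance between cup and mat below 0.035 m and z of cup in the frame of mat between 0 and 0.007 m and linear speed of cup below 0.02 m/s); the robot touches nothing.
It fails at once if the meter is moved by more than 30 mm (distance of meter from where it was at the start of the episode above 0.03 m).
It fails at once if the bottle is moved by more than 30 mm (distance of bottle from where it was at the start of the episode above 0.03 m).
It fails at once if the screwdriver is moved by more than 30 mm (distance of driver from where it was at the start of the episode above 0.03 m).
It also fails if it takes over 72 s, if anything falls off the work surface, if the arm or the gripper's body presses on something with over 40 N, if the wrist force passes 120 N, or if a joint passes its speed limit or range.

## Working session

There is one attempt and no reset: what is moved stays moved. The work goes in short steps, Python scripts to look and compute and a shell command to move; the robot and the scene stay as the last step left them, time stands still between calls to the robot, and variables do not carry over. Pictures are saved under pics/ and viewed, at most 10 in all, crops included, and the job is handed in when it is done.

```bash
mkdir -p pics; cat > h.py <<'E'
import numpy as np, cv2
from cell import get_obs, cams, ticket, finder
def snap(name, fn=None):
    im=np.array(cams.read_camera(name)); c=cams.calibration(name)
    if fn: cv2.imwrite('pics/'+fn, im[:,:,::-1])
    return im,c
def KP(c):
    K=np.array([[c['fx'],0,c['cx']],[0,c['fy'],c['cy']],[0,0,1]]); return K@np.array(c['extrinsics'])[:3]
def tri(c1,p1,c2,p2):
    X=cv2.triangulatePoints(KP(c1),KP(c2),np.array(p1,float).reshape(2,1),np.array(p2,float).reshape(2,1)).ravel(); return X[:3]/X[3]
def onz(c,p,z):
    P=KP(c); H=np.c_[P[:,0],P[:,1],P[:,2]*z+P[:,3]]; v=np.linalg.solve(H,[p[0],p[1],1]); return v[:2]/v[2]
def proj(c,X):
    v=KP(c)@np.r_[X,1]; return v[:2]/v[2]
E
python3 - <<'E'
from h import *
a,ca=snap('scene','scene0.png'); b,cb=snap('top','top0.png')
for n in ['case','cover','cover_fin','red_well','mat','cup','meter','bottle','driver']:
    s=finder.tip_of(n,'scene')[:3]; t=finder.tip_of(n,'top')[:3]
    print(n,[(np.round(d['xy']),round(d['p'],2)) for d in s],[(np.round(d['xy']),round(d['p'],2)) for d in t])
    for d in s[:3]:
        for e in t[:3]:
            X=tri(ca,d['xy'],cb,e['xy']); r=np.linalg.norm(proj(ca,X)-d['xy'])
            if r<3: print('   ',X.round(3),round(r,1))
E
python3 -c "
import cv2,numpy as np
cv2.imwrite('pics/a0.png',cv2.imread('pics/scene0.png'))"
```

```text
case [(array([239., 171.]), 0.91)] [(array([326., 221.]), 0.85)]
    [ 0.536 -0.208 -0.005] 1.4Traceback (most recent call last):
  File "<stdin>", line 4, in <module>
ValueError: it knows: bottle, case, cover_fin, cup, driver, mat, meter, red_well, spacer
```

View pics/scene0.png

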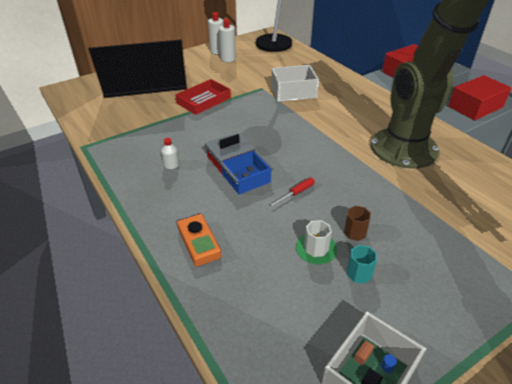

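View pics/top0.png

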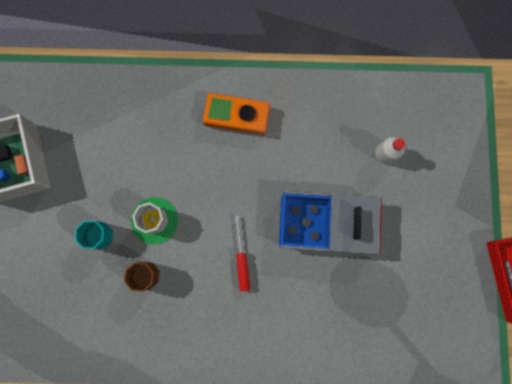

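The scene view shows the blue well, the cover (fin at about (229,142)), the cup on its mat (318,237), brown and turquoise look-alikes, meter (199,240), bottle (170,155) and driver (293,192). In the top view the cup is at (150,218) on the mat (154,220), the fin at (357,222), case about (330,222), bottle (392,150), driver (241,255).

```bash
python3 - <<'E'
from h import *
a,ca=snap('scene'); b,cb=snap('top')
for n in ['case','cover_fin','mat','cup','meter','bottle','driver']:
    s=finder.tip_of(n,'scene')[:3]; t=finder.tip_of(n,'top')[:3]
    print(n,[(np.round(d['xy']),round(d['p'],2)) for d in s],[(np.round(d['xy']),round(d['p'],2)) for d in t])
    for d in s[:3]:
        for e in t[:3]:
            X=tri(ca,d['xy'],cb,e['xy']); r=np.linalg.norm(proj(ca,X)-d['xy'])
            if r<3: print('   ',X.round(3),round(r,1))
# case yaw from mask of case+cover in top
m=finder.masks_of('case','top')[0]; r=cv2.minAreaRect(np.argwhere(m['mask'])[:,::-1].astype(np.float32)); 
print('caserect',[onz(cb,p,.058).round(3) for p in cv2.boxPoints(r)])
m=finder.masks_of('cover_fin','top')[0]; r=cv2.minAreaRect(np.argwhere(m['mask'])[:,::-1].astype(np.float32)); 
print('fin/cover rect',r,[onz(cb,p,.063).round(3) for p in cv2.boxPoints(r)])
blue=(b[:,:,2].astype(int)-b[:,:,0]>60)&(b[:,:,2].astype(int)-b[:,:,1]>50); blue[:,:200]=0
r=cv2.minAreaRect(np.argwhere(blue)[:,::-1].astype(np.float32)); print('blue',r,[onz(cb,p,.055).round(3) for p in cv2.boxPoints(r)])
print(get_obs()['tool_pos'],get_obs()['tool_rot'],get_obs()['time_s'])
im=cv2.hconcat([cv2.resize(b[180:270,100:220],(480,360),interpolation=2),cv2.resize(b[180:270,280:390],(310,254),interpolation=2).copy() if 0 else cv2.resize(b[180:270,270:350],(320,360),interpolation=2)])
E
```

```text
case [] [(array([324., 223.]), 0.73)]
cover_fin [(array([229., 133.]), 0.69)] [(array([360., 223.]), 0.56), (array([156., 219.]), 0.56)]
    [ 0.529 -0.265  0.105] 0.6
mat [(array([315., 248.]), 0.9)] [(array([156., 221.]), 0.94), (array([150., 225.]), 0.37)]
    [ 0.531  0.185 -0.008] 0.1
cup [(array([316., 249.]), 0.94), (array([356., 233.]), 0.94), (array([359., 272.]), 0.76)] [(array([ 99., 233.]), 0.92), (array([156., 218.]), 0.68), (array([143., 276.]), 0.59)]
    [ 0.535  0.187 -0.003] 0.8
    [0.496 0.276 0.115] 0.3
    [ 0.405  0.206 -0.001] 0.8
    [0.498 0.313 0.006] 0.4
    [ 0.396  0.239 -0.146] 0.1
meter [(array([203., 244.]), 0.71)] [(array([239., 118.]), 0.82)]
    [ 0.78   0.001 -0.007] 1.9
bottle [(array([170., 166.]), 0.57)] [(array([382., 153.]), 0.61)]
    [ 0.707 -0.349 -0.005] 1.0
driver [(array([294., 192.]), 0.71)] [(array([241., 251.]), 0.74), (array([152., 211.]), 0.37)]
    [ 0.462 -0.013  0.014] 1.2
caserect [array([ 0.472, -0.095]), array([ 0.603, -0.102]), array([ 0.592, -0.329]), array([ 0.462, -0.318])]
fin/cover rect ((354.883056640625, 223.89251708984375), (50.211544036865234, 58.6547966003418), 1.9749339818954468) [array([ 0.466, -0.205]), array([ 0.594, -0.21 ]), array([ 0.593, -0.321]), array([ 0.464, -0.314])]
blue ((304.9825134277344, 220.28016662597656), (49.65311813354492, 51.961116790771484), 3.5763344764709473) [array([ 0.48 , -0.097]), array([ 0.595, -0.103]), array([ 0.59 , -0.213]), array([ 0.476, -0.205])]
[0.14429335 0.63380961 0.22257606] [1.79994629e+02 1.92473619e-03 1.67178249e+02] 1.1
```

```bash
python3 -m creep '0.04 -0.04 0 1.3 0.087;0.04 -0.04 0 1.3 0.087;0.04 -0.04 0 1.3 0.087;0.04 -0.04 0 1.3 0.087;0.04 -0.04 0 1.3 0.087;0.04 -0.04 0 1.3 0.087;0.04 -0.04 0 1.3 0.087;0.04 -0.04 0 1.3 0.087'; python3 -m creep '0.02 -0.055 0 0 0.087;0.02 -0.055 0 0 0.087;0.01 -0.055 0 0 0.087;0 0 0 0 0.087'
```

```text
time_s: 2.1
tool_pos: [0.4654, 0.3125, 0.2229]
tool_rot: [180.0, 0.0, 177.6]
force: [0.1, -0.1, 0.0]
grip_width: 0.0872
grasp_force: 0.0
time_s: 2.6
tool_pos: [0.5157, 0.1427, 0.2231]
tool_rot: [-179.9, 0.1, 177.0]
force: [-0.5, 0.8, -0.7]
grip_width: 0.0873
grasp_force: 0.0
```

```bash
python3 - <<'E'
from h import *
a,c=snap('wrist','w1.png'); np.save('w1P.npy',KP(c))
print(finder.tip_of('cup','wrist')[:3],finder.tip_of('mat','wrist')[:2])
for p in finder.tip_of('cup','wrist')[:3]: print(onz(c,p['xy'],0.003))
for p in finder.tip_of('mat','wrist')[:2]: print(onz(c,p['xy'],0.0))
E
python3 -m creep '0 -0.06 0 0 0.087;0 -0.06 0 0 0.087;0 -0.06 0 0 0.087;0 -0.06 0 0 0.087;0 -0.06 0 0 0.087;0.01 -0.06 0 0 0.087;0 0 0 0 0.087'
```

```text
[{'xy': [305.4, 64.3], 'p': 0.91}, {'xy': [298.1, 175.8], 'p': 0.79}, {'xy': [404.8, 136.0], 'p': 0.59}] []
[0.4095962  0.20639973]
[0.53216015 0.19633974]
[0.49189898 0.31821194]
time_s: 3.72
tool_pos: [0.5238, -0.2159, 0.2226]
tool_rot: [-179.8, -0.0, 177.2]
force: [0.6, 0.6, 0.0]
grip_width: 0.0869
grasp_force: 0.0
```

View pics/w1.png

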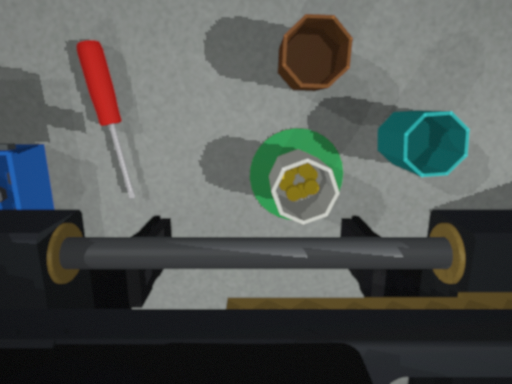

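The wrist view shows the cup (rim centre about (305,190), yellow spacers inside) on the mat (297,172), with brown at (315,52), turquoise at (425,143).

```bash
python3 - <<'E'
from h import *
a,c=snap('wrist','w2.png')
for n,z in [('cover_fin',.095),('case',0.)]:
    for p in finder.tip_of(n,'wrist')[:2]: print(n,p['xy'],p['p'],onz(c,p['xy'],z).round(4))
for m in finder.masks_of('cover_fin','wrist')[:1]:
    r=cv2.minAreaRect(np.argwhere(m['mask'])[:,::-1].astype(np.float32)); print(r,[onz(c,p,.063).round(3) for p in cv2.boxPoints(r)])
# driver/mat/cup refine: cup rim via white octagon in w1
w=cv2.imread('pics/w1.png'); P=np.load('w1P.npy')
m=cv2.inRange(w,(170,170,170),(255,255,255)); m[:140]=0; m[235:]=0; m[:,:250]=0; m[:,350:]=0
pts=cv2.convexHull(np.argwhere(m)[:,::-1].astype(np.int32))[:,0]
ap=cv2.approxPolyDP(pts.reshape(-1,1,2),4,True)[:,0]
def onzP(p,z):
    H=np.c_[P[:,0],P[:,1],P[:,2]*z+P[:,3]]; v=np.linalg.solve(H,[p[0],p[1],1]); return v[:2]/v[2]
V=np.array([onzP(p,.075) for p in ap]); print(V.round(3), V.mean(0).round(4))
d=np.roll(V,-1,0)-V; print(np.hypot(*d.T).round(3),(np.degrees(np.arctan2(d[:,1],d[:,0]))).round(0))
E
```

```text
cover_fin [205.4, 187.5] 0.74 [ 0.5283 -0.2567]
((207.5, 177.0), (120.0, 113.0), 90.0) [array([ 0.465, -0.308]), array([ 0.47 , -0.201]), array([ 0.591, -0.206]), array([ 0.586, -0.322])]
[[0.536 0.226]
 [0.557 0.215]
 [0.564 0.19 ]
 [0.553 0.169]
 [0.528 0.162]
 [0.508 0.173]
 [0.501 0.197]
 [0.513 0.219]] [0.5327 0.1938]
[0.023 0.026 0.023 0.025 0.022 0.026 0.024 0.025] [ -27.  -75. -119. -164.  153.  107.   62.   16.]
```

View pics/w2.png

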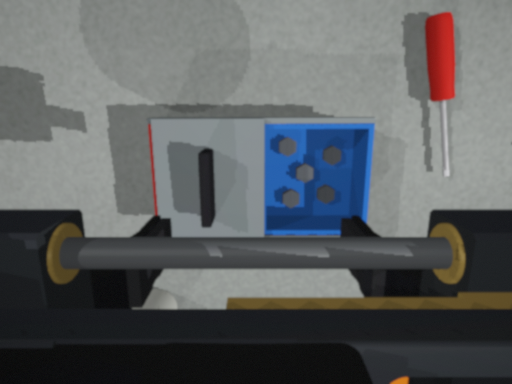

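The case view shows the cover with the fin at (207,188), the blue well with nuts at (318,180), the driver at (440,95) well clear. The fin agrees with the triangulation (x 0.528, y about -0.26).

```bash
python3 -m creep '0.004 -0.045 0 0 0.087;0 0 -0.05 0 0.087;0 0 -0.05 0 0.087;0 0 -0.03 0 0.087;0 0 -0.02 0 0.087;0 0 0 0 0.02;0 0 0 0 0;0 0 0 0 0' 20; python3 -m creep '0 0 0 0 0;0 0 0 0 0;0 0 0 0 0;0 0 0 0 0'
```

```text
time_s: 4.92
tool_pos: [0.5294, -0.2566, 0.0741]
tool_rot: [-180.0, 0.2, 177.6]
force: [0.2, 0.1, 0.1]
grip_width: 0.0651
grasp_force: 0.0
time_s: 5.42
tool_pos: [0.5283, -0.2562, 0.0726]
tool_rot: [180.0, 0.0, 177.6]
force: [0.7, -0.6, 0.2]
grip_width: 0.0253
grasp_force: 0.0
```

```bash
python3 -m creep '0 0 0 0 0;0 0 0 0 0;0 0 0 0 0;0 0 0 0 0'; python3 -m creep '0.001 0.02 0 0 0;0.001 0.02 0 0 0;0.001 0.02 0 0 0;0.001 0.02 0 0 0;0.001 0.02 0 0 0;0 0.01 0 0 0;0 0 0 0 0'
```

```text
time_s: 5.92
tool_pos: [0.5283, -0.2564, 0.0726]
tool_rot: [-180.0, 0.0, 177.6]
force: [0.9, -1.9, -0.8]
grip_width: 0.0102
grasp_force: 20.0
time_s: 6.8
tool_pos: [0.5328, -0.1565, 0.0726]
tool_rot: [-179.2, 0.2, 177.3]
force: [3.5, -20.7, -8.1]
grip_width: 0.0098
grasp_force: 20.1
```

```bash
python3 -m creep '0 0 0 0 0;0 0 0 0 0'; python3 -m creep '0 0.004 0 0 0;0 0 0 0 0;0 0 0 0 0'; python3 -m creep '0 0 0 0 0.087;0 0 0 0 0.087;0 0 0 0 0.087;0 0 0 0 0.087;0 0 0.05 0 0.087;0 0 0.05 0 0.087;0 0 0.05 0 0.087;0 0 0 0 0.087';  python3 - <<'E'
from h import *
b,c=snap('top'); print(finder.tip_of('cover_fin','top')[:1],finder.tip_of('red_well','top')[:2])
for p in finder.tip_of('red_well','top')[:2]: print(onz(c,p['xy'],.005))
w,cw=snap('wrist')
for p in finder.tip_of('red_well','wrist')[:2]: print(p,onz(cw,p['xy'],.005))
for p in finder.tip_of('cover_fin','wrist')[:2]: print(p,onz(cw,p['xy'],.095))
cv2.imwrite('pics/c1.png',np.hstack([cv2.resize(b[170:290,260:400],(400,343))[:,:,::-1],cv2.resize(w,(400,343))[:,:,::-1]]))
E
```

```text
time_s: 7.05
tool_pos: [0.5328, -0.1565, 0.0726]
tool_rot: [-179.3, 0.2, 177.3]
force: [3.5, -20.2, -9.2]
grip_width: 0.0099
grasp_force: 20.1
time_s: 7.42
tool_pos: [0.5328, -0.1565, 0.0727]
tool_rot: [-179.0, 0.3, 177.1]
force: [5.1, -27.6, -11.1]
grip_width: 0.0099
grasp_force: 20.2
time_s: 8.43
tool_pos: [0.5357, -0.1416, 0.2271]
tool_rot: [179.9, 0.4, 177.7]
force: [0.4, -1.1, -1.3]
grip_width: 0.0816
grasp_force: 0.0
[{'xy': [309.0, 218.2], 'p': 0.87}] [{'xy': [238.6, 252.9], 'p': 0.75}]
[ 0.46087714 -0.00912194]
{'xy': [146.7, 166.8], 'p': 0.91} [ 0.52970762 -0.26541992]
{'xy': [239.9, 185.1], 'p': 0.79} [ 0.53503657 -0.15458373]
```

View pics/c1.png

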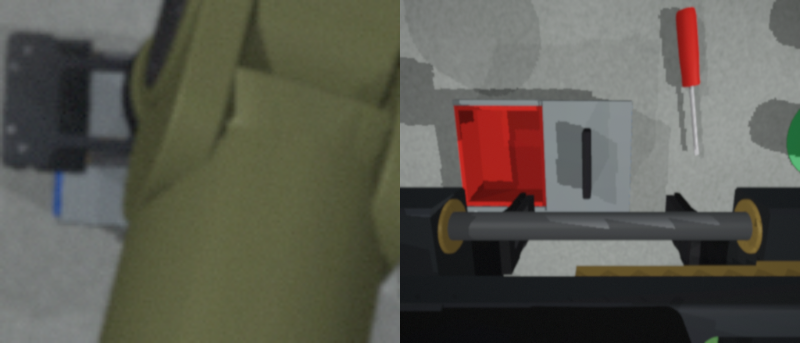

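Picture shows the red well fully open (left part, wrist view (500,155)) and the cover at its stop (fin (587,163)). On to the cup.

```bash
python3 -m creep '0 0.035 0 -10 0.087;0 0.035 0 -10 0.087;0 0.035 0 -10 0.087;0 0.035 0 -10 0.087;0 0.035 0 -10 0.087;0 0.035 0 -10 0.087;0 0.04 0 -10 0.087;0 0 0 0 0.087'; python3 - <<'E'
from h import *
w,c=snap('wrist','w3.png'); P=KP(c)
ms=finder.masks_of('cup','wrist')
print([(m['p'],m['xy']) for m in ms], finder.tip_of('mat','wrist')[:1])
for p in finder.tip_of('mat','wrist')[:1]: print('mat',onz(c,p['xy'],.003))
for p in finder.tip_of('cup','wrist')[:3]: print('cup',onz(c,p['xy'],.003))
def rim(im):
    m=cv2.inRange(im,(165,165,165),(255,255,255)); cs,_=cv2.findContours(m,cv2.RETR_EXTERNAL,2)
    return [(cv2.contourArea(k),cv2.boundingRect(k),cv2.approxPolyDP(cv2.convexHull(k),5,True)[:,0]) for k in cs if cv2.contourArea(k)>500]
for a,bb,ap in rim(w): 
    V=np.array([onz(c,p,.075) for p in ap]); print(a,bb,ap.mean(0),V.mean(0).round(4)); d=np.roll(V,-1,0)-V
    print(V.round(3).tolist(),np.hypot(*d.T).round(3),(np.degrees(np.arctan2(d[:,1],d[:,0]))).round(0))
    p=cv2.triangulatePoints(np.load('w1P.npy'),P,np.array([[305.5],[190.5]]),ap.mean(0).reshape(2,1)).ravel(); print('tri rim',p[:3]/p[3])
o=get_obs(); print(o['tool_pos'],o['tool_rot'])
E
```

```text
time_s: 9.78
tool_pos: [0.5323, 0.1121, 0.2214]
tool_rot: [-179.9, -0.1, 107.9]
force: [-0.6, -0.2, 0.2]
grip_width: 0.0871
grasp_force: 0.0
[(0.66, [156.0, 37.9])] []
cup [0.41159279 0.20024521]
cup [0.53381778 0.18438384]
3709.5 (251, 62, 67, 69) [283.625  96.25 ] [0.5343 0.1872]
[[0.537, 0.219], [0.558, 0.208], [0.566, 0.184], [0.555, 0.163], [0.531, 0.155], [0.51, 0.166], [0.503, 0.19], [0.514, 0.211]] [0.024 0.025 0.024 0.026 0.024 0.025 0.024 0.024] [ -26.  -72. -117. -162.  152.  108.   63.   18.]
tri rim [0.53232008 0.19060315 0.07814173]
[0.53334707 0.10625201 0.22237055] [-1.79976089e+02  2.69063985e-02  1.07481099e+02]
```

View pics/w3.png

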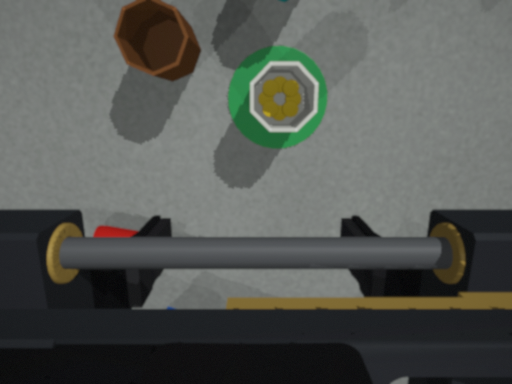

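The wrist view shows the white cup on its mat (rim centre (284,97), spacers inside), brown cup at (155,40). The rim height of 0.078 and size agree with the text; the cup is at (0.533, 0.190), flats at 17.5°.

```bash
python3 -m creep '0 0.042 0 0 0.087;0 0.042 0 0 0.087;0 0 -0.05 0 0.087;0 0 -0.05 0 0.087;0 0 -0.05 0 0.087;0 0 -0.038 0 0.087;0 0 0 0 0.087;0 0 0 0 0.06' 15; python3 -m creep '0 0 0 0 0.03;0 0 0 0 0.03;0 0 0 0 0.03;0 0 0 0 0.03;0 0 0 0 0.03;0 0 0 0 0.03'
```

```text
time_s: 11.02
tool_pos: [0.5347, 0.1915, 0.0362]
tool_rot: [179.9, -0.0, 107.5]
force: [-0.2, -1.2, 0.2]
grip_width: 0.0828
grasp_force: 0.0
time_s: 11.78
tool_pos: [0.5338, 0.1921, 0.0357]
tool_rot: [179.9, -0.0, 107.6]
force: [-0.5, 0.2, 7.1]
grip_width: 0.0597
grasp_force: 15.0
```

```bash
python3 -m creep '0 0 0.02 0 0.03;0 0 0.04 0 0.03;0 0 0.04 0 0.03;0 0 0.04 0 0.03;0 -0.03 0 -5 0.03;0 -0.05 0 -5 0.03;0 -0.05 0 -5 0.03;0 -0.05 0 -5 0.03'; python3 -m creep '-0.002 -0.05 0 0 0.03;-0.002 -0.05 0 0 0.03;-0.002 -0.05 0 0 0.03;-0.002 -0.05 0 0 0.03;-0.002 -0.05 0 0 0.03;0 -0.05 0 0 0.03;0 -0.05 0 0 0.03;0 -0.03 0 0 0.03';python3 -m creep '0 0 0 0 0.03;0 0 0 0 0.03;0 0 0 0 0.03'
```

```text
time_s: 12.78
tool_pos: [0.5327, 0.0103, 0.1742]
tool_rot: [-180.0, -0.0, 87.4]
force: [-0.3, -0.7, -1.1]
grip_width: 0.0601
grasp_force: 15.0
time_s: 13.78
tool_pos: [0.5219, -0.3711, 0.174]
tool_rot: [-179.9, 0.1, 87.4]
force: [0.3, 0.0, -1.8]
grip_width: 0.0599
grasp_force: 15.0
time_s: 14.15
tool_pos: [0.524, -0.3663, 0.1743]
tool_rot: [180.0, -0.1, 87.7]
force: [0.2, 0.3, -2.1]
grip_width: 0.0598
grasp_force: 15.0
```

```bash
python3 -m creep '0 0 -0.04 0 0.03;0 0 -0.04 0 0.03;0 0 -0.018 0 0.03;0 0 0 0 0.03'; python3 -m creep '0 0.01 0 0 0.03;0 0.01 0 0 0.03;0 0.008 0 0 0.03;0 0.008 0 0 0.03;0 0 0 0 0.03'; python3 - <<'E'
from h import *
a,ca=snap('scene'); b,cb=snap('top')
cv2.imwrite('pics/p1.png',np.hstack([cv2.resize(a[80:220,150:310],(400,350))[:,:,::-1],cv2.resize(b[160:280,280:420],(400,350))[:,:,::-1]]))
E
```

```text
time_s: 14.65
tool_pos: [0.5231, -0.367, 0.0758]
tool_rot: [-179.9, -0.1, 87.6]
force: [0.0, 0.3, -1.5]
grip_width: 0.06
grasp_force: 15.0
time_s: 15.28
tool_pos: [0.5242, -0.3332, 0.0782]
tool_rot: [179.8, 0.1, 87.6]
force: [0.6, -4.9, 0.9]
grip_width: 0.0597
grasp_force: 15.0
```

View pics/p1.png

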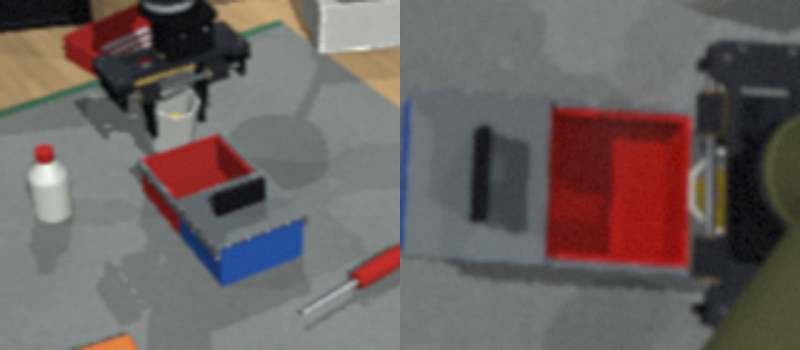

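The picture shows the cup hanging over the end wall, starting to tip into the red well (cup at (175,120) left; mouth at (705,190) right); the well is clear.

```bash
python3 -m creep '0.001 0.006 0 0 0.03;0.001 0.006 0 0 0.03;0.001 0.006 0 0 0.03;0.001 0.006 -0.004 0 0.03;0 0.006 -0.004 0 0.03;0 0.006 -0.005 0 0.03;0 0.006 -0.005 0 0.03;0 0.004 -0.004 0 0.03'; python3 -m creep '0 0 -0.005 0 0.03;0 0 -0.004 0 0.03;0 0 0 0 0.03;0 0 0 0 0.03;0 0 0 0 0.03';python3 - <<'E'
from h import *
a,ca=snap('scene'); b,cb=snap('top')
cv2.imwrite('pics/p2.png',np.hstack([cv2.resize(a[80:220,150:310],(400,350))[:,:,::-1],cv2.resize(b[160:280,280:420],(400,350))[:,:,::-1]]))
print(len([m for m in finder.masks_of('spacer','top') if m['p']>.4]))
E
```

```text
time_s: 16.38
tool_pos: [0.5275, -0.2846, 0.054]
tool_rot: [-180.0, -0.1, 87.6]
force: [0.5, 0.8, 1.9]
grip_width: 0.0595
grasp_force: 15.0
time_s: 17.0
tool_pos: [0.5274, -0.2863, 0.0456]
tool_rot: [180.0, 0.0, 87.6]
force: [1.5, 1.2, 2.2]
grip_width: 0.0599
grasp_force: 15.0
0
```

View pics/p2.png

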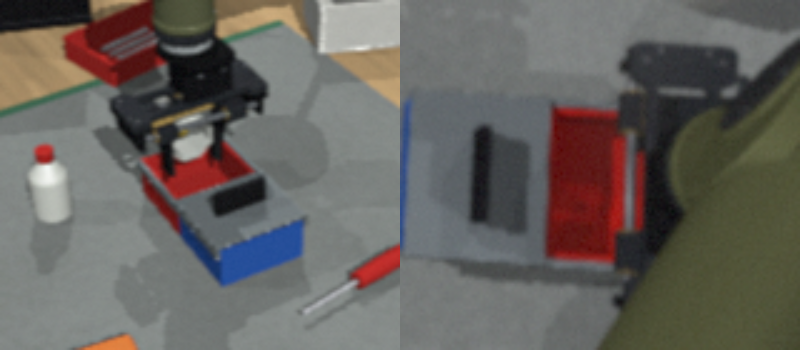

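The cup (190,140) has turned over the wall; no yellow is visible yet. Lift to see.

```bash
python3 -m creep '0 0.003 0.02 0 0.03;0 0.003 0.02 0 0.03;0 0.003 0.02 0 0.03;0 0 0.02 0 0.03;0 0 0.0 0 0.03;0 0 0 0 0.03';python3 - <<'E'
from h import *
a,ca=snap('scene'); b,cb=snap('wrist')
cv2.imwrite('pics/p3.png',np.hstack([cv2.resize(a[70:210,150:310],(400,350))[:,:,::-1],cv2.resize(b,(400,350))[:,:,::-1]]))
E
```

```text
time_s: 17.9
tool_pos: [0.527, -0.277, 0.1253]
tool_rot: [-180.0, -0.0, 87.6]
force: [-0.5, 1.1, -2.8]
grip_width: 0.0598
grasp_force: 15.0
```

View pics/p3.png

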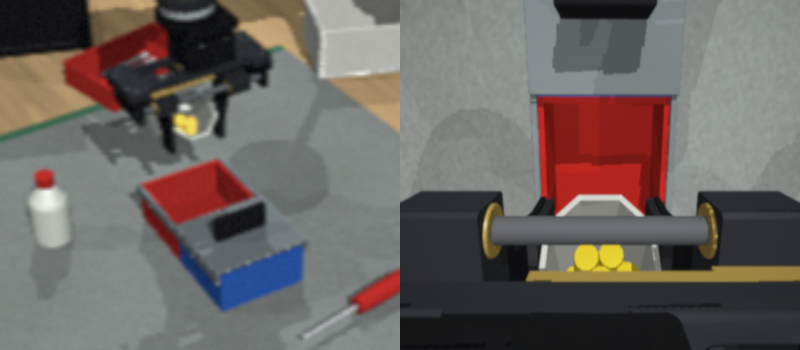

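The cup (left (185,120), right (600,230)) is tipped to some 70–80° and holds there by friction, with all spacers still inside; it needs to be tipped further. Levering it lower on the wall with a longer arm.

```bash
python3 -m creep '0 0 -0.02 0 0.03;0 0 -0.02 0 0.03;0 0 -0.01 0 0.03;0 0 -0.01 0 0.03;0 0 0 0 0.03' 25; python3 -m creep '0 0 -0.01 0 0.03;0 0 -0.008 0 0.03;0 0 -0.006 0 0.03;0 0 0 0 0.03'
cat > y.py <<'E'
from h import *
for n in ('scene','wrist'):
    a,c=snap(n); hsv=cv2.cvtColor(a,cv2.COLOR_RGB2HSV); m=cv2.inRange(hsv,(24,140,90),(34,255,255))
    if n=='scene': m[:,:150]=0; m[:,310:]=0; m[220:]=0
    k,l,st,ce=cv2.connectedComponentsWithStats(m)
    print(n,[(st[i].tolist(),onz(c,ce[i],.012).round(3).tolist()) for i in range(1,k) if st[i,4]>8])
    print(' finder',[(np.round(s['xy']).tolist(),round(s['p'],2),onz(c,s['xy'],.012).round(3).tolist()) for s in finder.tip_of('spacer',n) if s['p']>.3])
E
python3 y.py
```

```text
time_s: 18.62
tool_pos: [0.5267, -0.2777, 0.0647]
tool_rot: [-179.9, 0.0, 87.5]
force: [-0.8, -0.5, -0.6]
grip_width: 0.0592
grasp_force: 25.0
time_s: 19.12
tool_pos: [0.5277, -0.2764, 0.0412]
tool_rot: [180.0, -0.0, 87.6]
force: [1.3, 1.0, 3.0]
grip_width: 0.0594
grasp_force: 25.0
scene []
 finder []
wrist []
 finder []
```

```bash
python3 -m creep '0 0 -0.006 0 0.03;0 0.006 0.004 0 0.03;0 -0.006 -0.004 0 0.03;0 0.006 0.004 0 0.03;0 -0.006 -0.004 0 0.03;0 0 0 0 0.03'; python3 -m creep '0 0.0 0.02 0 0.03;0 0.0 0.02 0 0.03;0 0.00 0.02 0 0.03;0 0 0.02 0 0.03;0 0 0.0 0 0.03;0 0 0 0 0.03'; python3 y.py
```

```text
time_s: 20.08
tool_pos: [0.5275, -0.2779, 0.0358]
tool_rot: [180.0, 0.0, 87.6]
force: [0.8, 0.3, 1.8]
grip_width: 0.0596
grasp_force: 25.0
time_s: 20.82
tool_pos: [0.527, -0.2768, 0.1152]
tool_rot: [-180.0, -0.0, 87.6]
force: [-0.3, -0.5, -2.0]
grip_width: 0.0601
grasp_force: 25.0
scene [([219, 114, 9, 7, 36], [0.426, -0.49])]
 finder [([226.0, 114.0], 0.43, [0.408, -0.504])]
wrist [([248, 118, 21, 18, 322], [0.531, -0.227]), ([251, 139, 21, 17, 313], [0.533, -0.242]), ([259, 295, 25, 3, 56], [0.536, -0.375]), ([228, 296, 15, 2, 23], [0.505, -0.375])]
 finder [([264.0, 144.0], 0.95, [0.535, -0.24]), ([259.0, 123.0], 0.77, [0.532, -0.224]), ([261.0, 105.0], 0.52, [0.534, -0.211])]
```

Two spacers are out in the well, the rest still in the cup; the tilt is limited by the gripper's body at about 118°, so I shake them out low over the well.

```bash
python3 -m creep '0 0 -0.03 0 0.03;0 0 -0.03 0 0.03;0 0 -0.01 0 0.03;0 0 0 0 0.03' 40; python3 -m creep '0 0.015 0 0 0.03;0 -0.018 0.008 0 0.03;0 0.018 -0.008 0 0.03;0 -0.018 0.008 0 0.03;0 0.018 -0.008 0 0.03;0 -0.018 0.008 0 0.03;0 0.018 -0.008 0 0.03;0 -0.018 0.008 0 0.03'; python3 -m creep '0 0.018 -0.008 0 0.03;0 -0.015 0.008 0 0.03;0 0 0.02 0 0.03;0 0 0.02 0 0.03;0 0 0.02 0 0.03;0 0 0 0 0.03;0 0 0 0 0.03'; python3 y.py
```

```text
time_s: 21.52
tool_pos: [0.5268, -0.2772, 0.0451]
tool_rot: [-179.9, 0.0, 87.6]
force: [0.4, -0.7, -1.5]
grip_width: 0.0594
grasp_force: 40.0
time_s: 22.52
tool_pos: [0.5274, -0.2762, 0.0523]
tool_rot: [-179.9, -0.2, 87.8]
force: [-0.0, -0.5, -1.2]
grip_width: 0.0596
grasp_force: 40.0
time_s: 23.4
tool_pos: [0.5272, -0.2767, 0.1134]
tool_rot: [-180.0, -0.0, 87.6]
force: [0.1, 0.5, -0.8]
grip_width: 0.0589
grasp_force: 40.0
scene []
 finder []
wrist [([205, 115, 39, 26, 668], [0.504, -0.227]), ([233, 116, 77, 58, 1794], [0.538, -0.236]), ([267, 157, 20, 22, 347], [0.544, -0.26])]
 finder [([233.0, 130.0], 0.97, [0.511, -0.229]), ([241.0, 162.0], 0.96, [0.517, -0.254]), ([276.0, 124.0], 0.93, [0.545, -0.225]), ([213.0, 123.0], 0.88, [0.496, -0.222]), ([299.0, 134.0], 0.87, [0.563, -0.233]), ([252.0, 127.0], 0.79, [0.526, -0.226]), ([278.0, 169.0], 0.72, [0.545, -0.261]), ([261.0, 144.0], 0.67, [0.533, -0.24])]
```

All eight spacers are seen in the red well. Now back to the mat.

```bash
python3 -m creep '0 0 0.03 0 0.03;0 0.02 0.02 0 0.03;0.001 0.055 0 0 0.03;0.001 0.055 0 0 0.03;0.001 0.055 0 0 0.03;0.001 0.055 0 0 0.03;0.001 0.055 0 0 0.03;0.001 0.055 0 0 0.03'; python3 -m creep '0 0.055 0 0 0.03;0 0.055 0 0 0.03;0 0 0 0 0.03;0 0 0 0 0.03'; python3 - <<'E'
from h import *
w=cv2.imread('pics/w1.png'); P=np.load('w1P.npy')
m=cv2.inRange(w,(0,90,0),(100,255,80)); m=m&(((w[:,:,1].astype(int)-w[:,:,2])>50)*255).astype(np.uint8)
pts=np.argwhere(m)[:,::-1]; H=np.c_[P[:,0],P[:,1],P[:,2]*.003+P[:,3]]; v=np.linalg.solve(H,np.c_[pts,np.ones(len(pts))].T); X=(v[:2]/v[2]).T
(c,r)=cv2.minEnclosingCircle(X.astype(np.float32)); print('mat w1',c,r)
w,c=snap('wrist'); s,cs=snap('scene')
np.savez('t1.npz',w=w,s=s)
print('yellow left in wrist view', cv2.inRange(cv2.cvtColor(w,cv2.COLOR_RGB2HSV),(24,140,90),(34,255,255)).sum()/255)
m=cv2.inRange(s,(150,150,150),(255,255,255)); m[:150]=0; m[300:]=0; m[:,:270]=0; m[:,400:]=0
print(cv2.boundingRect(m), m.sum()/255)
E
```

```text
time_s: 24.6
tool_pos: [0.5329, 0.0745, 0.1633]
tool_rot: [-180.0, 0.0, 87.6]
force: [0.7, 0.2, -0.9]
grip_width: 0.0596
grasp_force: 40.0
time_s: 25.1
tool_pos: [0.5331, 0.1821, 0.163]
tool_rot: [-180.0, 0.1, 87.6]
force: [-0.5, -0.6, -1.2]
grip_width: 0.0594
grasp_force: 40.0
mat w1 (0.5162937641143799, 0.2632664740085602) 0.12473447620868683
yellow left in wrist view 0.0
(271, 161, 59, 45) 141.0
```

```bash
python3 -m creep '0 0.002 -0.05 0 0.03;0 0.001 -0.04 0 0.03;0 0 -0.01 0 0.03;0 0 0 0 0.03;0 0 0 0 0.03'; python3 -m creep '0 0 0 0 0.03;0 0 0 0 0.03;0 0 0 0 0.03;0 0 0 0 0.03' 4; python3 - <<'E'
from h import *
w,c=snap('wrist'); s,cs=snap('scene')
cv2.imwrite('pics/t2.png',np.hstack([cv2.resize(s[170:290,250:390],(400,343))[:,:,::-1],cv2.resize(w,(400,343))[:,:,::-1]]))
E
```

```text
time_s: 25.82
tool_pos: [0.5348, 0.1859, 0.0655]
tool_rot: [179.8, -0.1, 87.5]
force: [-0.8, -0.3, -1.1]
grip_width: 0.059
grasp_force: 40.0
time_s: 26.32
tool_pos: [0.5333, 0.1859, 0.0637]
tool_rot: [180.0, -0.0, 87.6]
force: [-0.5, 0.5, -1.0]
grip_width: 0.0599
grasp_force: 4.0
```

View pics/t2.png

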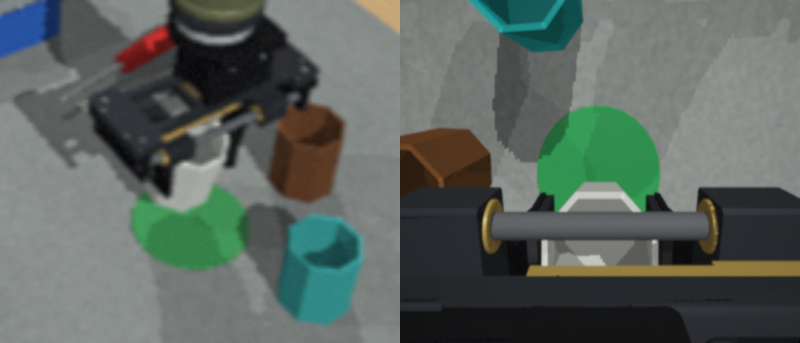

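The cup has swung nearly upright over the mat (left (190,170); right (600,235)), still leaning some 20–30°; pressing it gently on the mat will square it.

```bash
python3 -m creep '0 0.006 0 0 0.03;0 -0.006 0 0 0.03;0 0.006 0 0 0.03;0 -0.006 0 0 0.03;0 0 -0.01 0 0.03;0 0 -0.006 0 0.03;0 0 -0.004 0 0.03;0 0 -0.003 0 0.03' 3; python3 -m creep '0 0 -0.003 0 0.03;0 0 -0.002 0 0.03;0 0 0 0 0.03;0 0 0 0 0.03'; python3 - <<'E'
from h import *
s,cs=snap('scene'); w,c=snap('wrist')
for n,cc in (('scene',cs),('wrist',c)):
    for q in ('cup','mat'): print(n,q,[(np.round(d['xy']).tolist(),round(d['p'],2),onz(cc,d['xy'],.003).round(3).tolist()) for d in finder.tip_of(q,n)])
# rim direction in wrist view: white region extent
m=cv2.inRange(w,(165,165,165),(255,255,255)); m[330:]=0; print(cv2.boundingRect(m))
k,l,st,ce=cv2.connectedComponentsWithStats(m); print([(s_.tolist()) for s_ in st[1:] if s_[4]>60])
E
```

```text
time_s: 27.42
tool_pos: [0.5332, 0.1858, 0.0401]
tool_rot: [-180.0, 0.0, 87.6]
force: [0.8, -0.1, -1.5]
grip_width: 0.0603
grasp_force: 3.0
time_s: 27.92
tool_pos: [0.5335, 0.1858, 0.0357]
tool_rot: [180.0, -0.0, 87.6]
force: [0.3, -1.4, 0.7]
grip_width: 0.0599
grasp_force: 3.0
scene cup [([357.0, 272.0], 0.93, [0.499, 0.308]), ([312.0, 242.0], 0.83, [0.529, 0.168]), ([360.0, 232.0], 0.79, [0.398, 0.213])]
scene mat [([315.0, 248.0], 0.75, [0.538, 0.191])]
wrist cup [([50.0, 195.0], 0.89, [0.41, 0.204])]
wrist mat [([252.0, 209.0], 0.57, [0.532, 0.191])]
(181, 221, 146, 76)
[[211, 221, 91, 16, 744], [181, 269, 7, 27, 170], [230, 292, 26, 5, 96]]
```

```bash
python3 -m creep '0 0 -0.002 0 0.03;0 0 -0.001 0 0.03;0 0 0 0 0.03;0 0 0 0 0.03'; python3 - <<'E'
from h import *
w,c=snap('wrist'); o=get_obs(); p=o['tool_pos']
m=cv2.inRange(w,(165,165,165),(255,255,255)); m[330:]=0
k,l,st,ce=cv2.connectedComponentsWithStats(m); print([(s_.tolist()) for s_ in st[1:] if s_[4]>60])
for t in (0,5,10,15,20,30):
    r=np.radians(t); out=[]
    for a in (20,-52):
        y=a*np.sin(r)+30*np.cos(r); z=a*np.cos(r)-30*np.sin(r)
        out.append(proj(c,[p[0],p[1]+y/1e3,p[2]+.019+z/1e3]).round(0).tolist())
    print(t,out)
E
```

```text
time_s: 28.72
tool_pos: [0.5334, 0.1858, 0.0326]
tool_rot: [180.0, 0.0, 87.6]
force: [-0.4, -1.3, 1.2]
grip_width: 0.0597
grasp_force: 3.0
[[217, 228, 78, 9, 602], [320, 269, 9, 15, 68], [179, 270, 13, 25, 189]]
0 [[251.0, 202.0], [253.0, 168.0]]
5 [[251.0, 196.0], [253.0, 175.0]]
10 [[251.0, 191.0], [254.0, 182.0]]
15 [[251.0, 186.0], [254.0, 189.0]]
20 [[251.0, 183.0], [254.0, 197.0]]
30 [[251.0, 177.0], [255.0, 212.0]]
```

```bash
python3 - <<'E'
from h import *
w,c=snap('wrist'); s,cs=snap('scene')
for col in (225,250,275): print(col,[(r,w[r,col].tolist()) for r in range(170,246,4)])
p=get_obs()['tool_pos']
print('dy10mm',proj(cams.calibration('wrist'),[p[0],p[1]+.03,.072]),proj(c,[p[0],p[1]+.02,.072]))
ms=[m for m in finder.masks_of('cup','scene')]
for m in ms:
    g=m['mask']; ys,xs=np.where(g); print(np.round(m['xy']),g.sum(),xs.min(),xs.max(),ys.min(),ys.max())
for col in (300,308,316,324): print(col,[(r,s[r,col].tolist()) for r in range(212,268,4)])
for X in ([.5334,.1858,.003],[.5334,.1858,.075],[.5334,.2158,.003],[.5334,.2158,.075],[.5634,.1858,.003],[.5634,.1858,.075]): print(X,proj(cs,X).round(0))
E
```

```text
225 [(170, [46, 137, 74]), (174, [44, 135, 74]), (178, [44, 135, 73]), (182, [45, 139, 75]), (186, [49, 149, 80]), (190, [49, 150, 81]), (194, [43, 135, 73]), (198, [42, 134, 72]), (202, [43, 134, 73]), (206, [42, 134, 72]), (210, [43, 135, 72]), (214, [59, 134, 79]), (218, [128, 132, 124]), (222, [135, 136, 130]), (226, [154, 156, 150]), (230, [210, 212, 209]), (234, [213, 215, 211]), (238, [94, 97, 98]), (242, [95, 98, 101])]
250 [(170, [46, 137, 76]), (174, [46, 136, 74]), (178, [44, 136, 73]), (182, [45, 136, 74]), (186, [44, 135, 74]), (190, [44, 135, 73]), (194, [45, 136, 74]), (198, [45, 136, 73]), (202, [43, 135, 73]), (206, [121, 149, 124]), (210, [159, 161, 154]), (214, [159, 161, 154]), (218, [158, 160, 154]), (222, [158, 160, 154]), (226, [159, 161, 155]), (230, [195, 197, 191]), (234, [195, 196, 190]), (238, [88, 91, 93]), (242, [96, 100, 102])]
275 [(170, [49, 145, 79]), (174, [49, 145, 79]), (178, [48, 144, 80]), (182, [48, 144, 79]), (186, [48, 144, 78]), (190, [47, 144, 77]), (194, [47, 144, 77]), (198, [47, 143, 77]), (202, [45, 141, 76]), (206, [118, 151, 123]), (2
[... 1140 characters left out ...]
6]), (240, [167, 171, 165]), (244, [170, 174, 169]), (248, [147, 163, 150]), (252, [51, 128, 72]), (256, [54, 130, 74]), (260, [53, 130, 76]), (264, [90, 120, 98])]
324 [(212, [17, 18, 19]), (216, [34, 36, 42]), (220, [127, 122, 106]), (224, [82, 87, 90]), (228, [114, 116, 112]), (232, [189, 194, 186]), (236, [143, 166, 147]), (240, [75, 146, 92]), (244, [60, 142, 81]), (248, [57, 133, 76]), (252, [47, 118, 67]), (256, [52, 128, 73]), (260, [52, 128, 72]), (264, [113, 125, 115])]
[0.5334, 0.1858, 0.003] [315. 246.]
[0.5334, 0.1858, 0.075] [318. 228.]
[0.5334, 0.2158, 0.003] [323. 254.]
[0.5334, 0.2158, 0.075] [325. 235.]
[0.5634, 0.1858, 0.003] [306. 251.]
[0.5634, 0.1858, 0.075] [308. 232.]
```

```bash
python3 - <<'E'
from h import *
c=cams.calibration('wrist'); p=get_obs()['tool_pos']
for zb in (.003,):
    b=onz(c,[252,205.5],zb); print('bottom edge y',b)
    for t in range(-30,35,5):
        r=np.radians(t); X=[b[0],b[1]+.072*np.sin(r),zb+.072*np.cos(r)]
        # cup axis centre at pivot height
        base=np.array([b[1]-.03*np.cos(r),zb+.03*np.sin(r)]); print(t,proj(c,X).round(0),'base centre y,z',base.round(3),'pivot off-axis',round(float((p[1]-base[0])*np.cos(r)-(p[2]+.019-base[1])*np.sin(r)),4))
E
```

```text
bottom edge y [0.5319309  0.19376992]
-30 [254. 324.] base centre y,z [ 0.168 -0.012] pivot off-axis 0.0474
-25 [254. 317.] base centre y,z [ 0.167 -0.01 ] pivot off-axis 0.0433
-20 [253. 308.] base centre y,z [ 0.166 -0.007] pivot off-axis 0.0391
-15 [252. 298.] base centre y,z [ 0.165 -0.005] pivot off-axis 0.0349
-10 [252. 286.] base centre y,z [ 0.164 -0.002] pivot off-axis 0.0306
-5 [251. 273.] base centre y,z [0.164 0.   ] pivot off-axis 0.0263
0 [250. 259.] base centre y,z [0.164 0.003] pivot off-axis 0.022
5 [249. 244.] base centre y,z [0.164 0.006] pivot off-axis 0.0178
10 [249. 228.] base centre y,z [0.164 0.008] pivot off-axis 0.0137
15 [248. 211.] base centre y,z [0.165 0.011] pivot off-axis 0.0097
20 [247. 195.] base centre y,z [0.166 0.013] pivot off-axis 0.0059
25 [247. 179.] base centre y,z [0.167 0.016] pivot off-axis 0.0022
30 [246. 164.] base centre y,z [0.168 0.018] pivot off-axis -0.0012
```

The cup leans about 10° and sits some 24 mm toward -y of the mat's centre; I shift it before releasing.

```bash
python3 -m creep '0 0 0 0 0.03;0 0 0.002 0 0.03;0 0 0.004 0 0.03;0 0.011 0 0 0.03;0 0.011 0 0 0.03;0 0 -0.003 0 0.03;0 0 -0.002 0 0.03;0 0 0 0 0.03' 15; python3 -m creep '0 0 -0.001 0 0.03;0 0 -0.001 0 0.03;0 0 0 0 0.03;0 0 0 0 0.066;0 0 0 0 0.066;0 0 0 0 0.066;0 0 0 0 0.075;0 0 0 0 0.087' 3; python3 - <<'E'
from h import *
w,c=snap('wrist'); s,cs=snap('scene')
for col in (225,250,275): print(col,[(r,w[r,col].tolist()) for r in range(150,240,5)])
for n,cc in (('scene',cs),('wrist',c)):
    for q in ('cup','mat'): print(n,q,[(np.round(d['xy']).tolist(),round(d['p'],2),onz(cc,d['xy'],.003).round(3).tolist()) for d in finder.tip_of(q,n)])
E
```

```text
time_s: 29.92
tool_pos: [0.5331, 0.2072, 0.0332]
tool_rot: [-180.0, 0.0, 87.5]
force: [-0.1, 0.0, -0.1]
grip_width: 0.0599
grasp_force: 15.0
time_s: 30.92
tool_pos: [0.5333, 0.2079, 0.0315]
tool_rot: [180.0, 0.0, 87.6]
force: [0.0, 0.2, -0.0]
grip_width: 0.0778
grasp_force: 0.0
225 [(150, [123, 127, 123]), (155, [125, 128, 125]), (160, [125, 129, 126]), (165, [49, 141, 78]), (170, [49, 146, 79]), (175, [50, 149, 82]), (180, [49, 148, 81]), (185, [50, 149, 82]), (190, [49, 148, 81]), (195, [49, 149, 82]), (200, [44, 139, 75]), (205, [42, 133, 72]), (210, [42, 132, 71]), (215, [44, 132, 73]), (220, [135, 142, 132]), (225, [141, 142, 137]), (230, [141, 143, 137]), (235, [138, 140, 134])]
250 [(150, [133, 136, 133]), (155, [123, 127, 123]), (160, [49, 138, 78]), (165, [44, 134, 73]), (170, [44, 134, 74]), (175, [45, 135, 73]), (180, [44, 135, 73]), (185, [43, 134, 72]), (190, [44, 135, 74]), (195, [44, 137, 75]), (200, [44, 134, 73]), (205, [44, 133, 71]), (210, [164, 171, 161]), (215, [172, 174, 167]), (220, [172, 174, 167]), (225, [171, 173, 167]), (230, [172, 174, 167]), (235, [168, 170, 164])]
275 [(150, [126, 130, 127]), (155, [125, 129, 125]), (160, [99, 139, 109]), (165, [44, 135, 74]), (170, [44, 135, 73]), (175, [46, 135, 73]), (180, [43, 134, 73]), (185, [44, 134, 74]), (190, [42, 133, 72]), (195, [44, 134, 73]), (200, [44, 133, 72]), (205, [45, 142, 76]), (210, [169, 173, 165]), (215, [171, 173, 167]), (220, [171, 173, 167]), (225, [172, 173, 167]), (230, [171, 173, 167]), (235, [168, 170, 164])]
scene cup [([357.0, 272.0], 0.89, [0.499, 0.308]), ([318.0, 246.0], 0.81, [0.528, 0.188]), ([355.0, 232.0], 0.68, [0.41, 0.204])]
scene mat [([314.0, 250.0], 0.83, [0.543, 0.192])]
wrist cup [([178.0, 30.0], 0.61, [0.497, 0.314]), ([254.0, 255.0], 0.55, [0.532, 0.184])]
wrist mat []
```

```bash
python3 -m creep '0 0 0 0 0.087;0 0 0 0 0.087;0 0 0.02 0 0.087;0 0 0.05 0 0.087;0 0 0.06 0 0.087;0 -0.03 0.03 0 0.087;0 -0.04 0 0 0.087;0 0 0 0 0.087'; python3 - <<'E'
from h import *
w,c=snap('wrist'); s,cs=snap('scene'); b,cb=snap('top')
for n,cc in (('scene',cs),('wrist',c),('top',cb)):
    for q in ('cup','mat'): print(n,q,[(np.round(d['xy']).tolist(),round(d['p'],2),onz(cc,d['xy'],.003).round(3).tolist()) for d in finder.tip_of(q,n)])
m=cv2.inRange(w,(165,165,165),(255,255,255)); cs_,_=cv2.findContours(m,cv2.RETR_EXTERNAL,2)
for k in cs_:
    if cv2.contourArea(k)>1500:
        ap=cv2.approxPolyDP(cv2.convexHull(k),5,True)[:,0]; V=np.array([onz(c,p,.075) for p in ap]); print(len(V),V.mean(0).round(4),np.ptp(V,axis=0).round(4),np.hypot(*(np.roll(V,-1,0)-V).T).round(3))
hsv=cv2.cvtColor(w,cv2.COLOR_RGB2HSV); g=cv2.inRange(hsv,(55,120,60),(80,255,255)); k,l,st,ce=cv2.connectedComponentsWithStats(g); i=1+st[1:,4].argmax(); pts=np.argwhere(l==i)[:,::-1]
X=np.array([onz(c,p,.003) for p in cv2.convexHull(pts.astype(np.int32))[:,0]]).astype(np.float32); print('mat',cv2.minEnclosingCircle(X))
for q in ('meter','bottle','driver','cover_fin'): print(q,[(np.round(d['xy']).tolist(),round(d['p'],2)) for d in finder.tip_of(q,'top')[:2]])
E
```

```text
time_s: 32.22
tool_pos: [0.5343, 0.1336, 0.194]
tool_rot: [179.8, -0.0, 87.2]
force: [1.1, 0.7, -0.1]
grip_width: 0.087
grasp_force: 0.0
scene cup [([314.0, 247.0], 0.94, [0.537, 0.187]), ([357.0, 231.0], 0.83, [0.404, 0.205]), ([356.0, 272.0], 0.58, [0.502, 0.306])]
scene mat [([317.0, 249.0], 0.72, [0.534, 0.196])]
wrist cup [([253.0, 124.0], 0.9, [0.534, 0.185]), ([127.0, 108.0], 0.87, [0.406, 0.206])]
wrist mat []
top cup [([144.0, 275.0], 0.71, [0.406, 0.203]), ([159.0, 220.0], 0.54, [0.531, 0.176]), ([238.0, 250.0], 0.23, [0.468, -0.006])]
top mat []
8 [0.5323 0.187 ] [0.0599 0.0596] [0.024 0.024 0.024 0.025 0.024 0.024 0.025 0.024]
mat ((0.5315762758255005, 0.19263522326946259), 0.05424143373966217)
meter [([235.0, 114.0], 0.81), ([332.0, 209.0], 0.26)]
bottle [([384.0, 152.0], 0.58)]
driver [([241.0, 250.0], 0.59)]
cover_fin [([308.0, 216.0], 0.74)]
```

```bash
python3 - <<'E'
from h import *
b,c=snap('top'); m=cv2.inRange(cv2.cvtColor(b,cv2.COLOR_RGB2HSV),(22,120,60),(36,255,255)); m[:40]=0
k,l,st,ce=cv2.connectedComponentsWithStats(m); ok=True
print([(st[i].tolist(),onz(c,ce[i],.012).round(3).tolist()) for i in range(1,k) if st[i,4]>6 and st[i,0]<470])
f=[onz(c,s['xy'],.012) for s in finder.tip_of('spacer','top') if s['p']>.3]; print(np.round(f,3).tolist())
E
```

```text
[([334, 208, 17, 34, 208], [0.529, -0.238]), ([345, 216, 8, 7, 40], [0.543, -0.261])]
[[0.499, -0.223], [0.547, -0.229], [0.527, -0.23], [0.566, -0.226], [0.543, -0.263], [0.534, -0.248], [0.507, -0.224], [0.514, -0.259]]
```

```bash
python3 -c "
from cell import ticket
print(ticket.sign_off())"
```

```text
the job is handed in; nothing more can be done
None
```

I handed the job in without a verdict back; in the last pictures the cover is at its stop, all eight spacers are in the red well, the empty cup stands upright about 6 mm off the mat's centre, and the meter, bottle and screwdriver are where they were.

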